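# Clamp a guitar-bridge blank on the carving board

### The job

On the carving board, push the dark bridge blank endwise until its end butts against the end stop. Then push both red cam levers round, swinging each handle away from the end stop until it goes tight, so that the blank is clamped flat against the fence and still butts against the stop. Do not pick anything up, and leave the glue bottle, the chisel and the little brass plane where they are.

Things in the scene. Friction and masses are not known exactly. Their poses are not given: they have to be found in the camera images.
- jig: Carving board fixed to the bench: plywood base 210 (x) x 340 (y) x 18 mm. Origin: centre of its underside, on the bench; x points to the fence, y to the end stop, z up ('board' numbers below are in this frame). Its top, the bed, is at z 18 mm.
- fence_face (a point): Middle of the fence's clamping face, at board x 70, y 0, z 24 mm. The fence is a brown wooden bar along y, x 70 to 94, y -160 to 160, top at z 30 mm.
- stop_face (a point): Middle of the end stop's face, at board x 52, y 110, z 24 mm. The end stop is a brown wooden block, x 34 to 70, y 110 to 134, top at z 30 mm.
- blank: Loose dark rosewood bridge blank, 34 (x) x 200 (y) x 12 mm, about 75 g, lying flat on the bed between fence and cams, at first 1 to 4 mm off the fence and 10 to 25 mm short of the end stop. Origin: centre of its underside; axes like the board's. Butted and clamped, its origin is at board x 53, y 10, z 18 mm.
- blank_stop_end (a point): Centre of the blank's end face that goes against the end stop (+y end), 6 mm above the bed.
- blank_push_end (a point): Centre of the blank's other end face (-y end), the one to push on, 6 mm above the bed. Free bed beyond it, the fence on its +x side.
- cam_near (a joint): Angle (rad) of the red cam lever nearer the end stop. 0 = handle square away from the fence (board -x); grows anticlockwise from above, handle swinging to board -y. Starts open, -0.3 to 0.2. Turned up, it pushes the blank to the fence (hardly moving it lengthwise), meets it there at about 0.93, then tightens. Limits -0.5, 1.2. Stays where left. Push at its end: 2 N free, 5 to 10 N once tight (1.0 to 1.1).
- cam_far (a joint): The same for the equal red cam lever farther from the end stop.
- cam_near_pivot (a point): Bolt axis of cam_near, at board x 6, y 80 mm, at z 29 mm (half the lever's thickness). The lever is an off-centre disc of 24 mm radius (its edge 21 to 30 mm from the axis on the blank's side) with a straight handle, both 18 mm thick, z 20 to 38 mm; a bolt head stands 7 mm higher.
- cam_far_pivot (a point): The same for cam_far, at board x 6, y -60 mm.
- cam_near_end (a point): Middle of the rounded end (21 mm across) of cam_near's handle, 85 mm from its pivot, z 29 mm. The handle is a straight bar 18 mm wide between pivot and here. Moves with the lever. Push on the side of the bar that faces the end stop.
- cam_far_end (a point): The same for cam_far's handle.
- glue: Yellow glue bottle, 60 mm across, 160 mm tall, standing on the bench beside the board's end-stop end. Leave alone. Origin: centre of its underside.
- chisel: Wood-handled chisel about 250 mm long lying on the bench beside the board's other end. Leave alone. Origin: on the bench under its ferrule, x towards the blade.
- plane: Small brass finger plane, 24 x 55 x 30 mm, standing on the bench beyond the fence. Leave alone. Origin: centre of its underside.
Not all that is in view belongs to the job. Of the things like the blank, leave any that is purple or white; of the rest the smaller one is meant.

How it is judged (in metres and radians):
On the way, in this order (a step that is already met when the one before it is completed fails the run):
1. the blank's end is butted against the end stop (within 2 mm) (y of blank_stop_end in the frame of jig above 0.108 m), for 0.2 s.
2. both cams press on the blank with more than 5 N (contact force between each of cam_near, cam_far and blank above 5 N), for 0.2 s.
At the end, for the whole second after the job is handed in: The blank lies flat and still on the bed (tilt under 0.05 rad, at most 2 mm up), its end within 2 mm of the end stop, its back within 1.5 mm of the fence and parallel to it within 0.012 rad, and each cam presses on it with more than 5 N (all of step 2 and y of blank_stop_end in the frame of jig above 0.108 m and x of blank in the frame of jig above 0.0515 m and angle between the y axis of blank and the y axis of jig, either way round below 0.012 rad and z of blank in the frame of jig below 0.02 m and angle between blank's own z axis and vertical below 0.05 rad and linear speed of blank below 0.01 m/s); the robot touches nothing.
It fails at once if the blank is lifted off the bed or tipped up (z of blank in the frame of jig above 0.026 m or angle between blank's own z axis and vertical above 0.2 rad).
It fails at once if the glue bottle, chisel or plane is moved more than 15 mm (distance of any of glue, chisel, plane from where it was at the start of the episode above 0.015 m).
It also fails if it takes over 64 s, if anything falls off the work surface, if the arm or the gripper's body presses on something with over 40 N, if the wrist force passes 120 N, or if a joint passes its speed limit or range.

### The arm

A 7-joint arm with a two-finger parallel gripper is mounted at the origin on the work surface. World frame = base frame: x ahead of the robot, y to its left, z up, the work surface at z = 0. Lengths are in m, angles in degrees, forces in N, time in s.
With the tool pointing down it reaches from about 0.35 to 0.9 m from the base axis. Payload 7.2 kg.
Tool frame: the origin (TCP) lies between the finger pads; the fingertips stand 17 mm ahead of it and the grasp point (between the pads) lies 2 mm behind it; x points along the fingers, y is the direction in which the jaws open and shut, and the axes are right-handed (so a half turn about x gives the same grasp; the last joint's range is limited). The gripper opens to 85 mm and grips with 20 to 120 N. Pads are 22 mm wide; open, the fingers measure 114 mm over their backs; the gripper's body (76 mm by 85 mm) begins 54 mm behind the grasp point. The pads swing forward as they close: fully open they stand 13 mm farther back than shut.
Start: joints at [-73.407, 23.554, -0.728, 91.456, 0.321, 64.991, -4.71], TCP at [0.219, 0.585, 0.248] pointing down, gripper open.
Joint ranges: [-169.25, 169.25], [-16.82, 113.86], [-84.01, 82.57], [7.8, 145.47], [-59.2, 239.2], [7.22, 106.19], [-163.78, 163.78]. Speed limits (degrees/s): [136.94, 136.94, 172.46, 172.46, 180, 180, 180].

### API

Orientations are given as a 3x3 rotation matrix whose columns are the frame's x, y, z axes.
In Python, from cell import manip, optics, ticket gives the robot as it stands.
- The arm moves only by the tool jog_arm, never from a script. Its argument "plan" is one flat list of numbers, 7 for each row, row after row: the shift along the tool's x, y, z in cm, then the turn, a rotation vector about the tool's x, y, z in degrees, then the opening, from 0 (shut) to 1 (fully open). In form: [dx, dy, dz, wx, wy, wz, hand, dx, dy, dz, wx, wy, wz, hand, ...]. A call has 1 to 8 rows; each row is the pose to reach, as a shift and turn from the pose commanded when the call began, along the tool's axes at that moment; what a row does not reach only later rows make up. A row lasts 1/10 s, in which the tool goes at most 50 mm and 8.59 degrees, less where a joint would pass 70% of its speed; a pose out of reach is approached as far as the arm can. A call with a gripper value outside its range is refused whole. The fingers move at their own pace and stop on an object; the grip force is fixed at half the most. Time passes only in rows, so rows that repeat a pose let the fingers close. It gives the time, the measured TCP pose, the force and the opening at its end, in the units of the state.
- manip.read_state(): the state, without advancing time (a new reading comes with each control period).
- optics.read_camera(name): name is "scene" or "top" or "wrist"; returns the picture (400x640x3 uint8, red, green, blue); there is no depth.
- optics.calibration(name): a dict with "intrinsics" (3x3 intrinsics, pixels), "cam_to_world" (4x4, takes a point from camera to world coordinates). Camera axes: x right, y down, z forward; pixel columns grow to the right and rows downward; lengths in m; the calibration is good to about 2 mm. A picture is of the moment at which its call begins: read the wrist's pose just before it. calibration takes no time and is no camera call; for the wrist camera it gives the pose at the moment of the call.
- ticket.sign_off(): hands the job in, once; it reports no verdict.
The state is a dict: "clock": time; "joint_positions": joint angles; "qd": joint speeds; "joint_torque": joint torques, N m; "eef_pos": TCP position; "orientation": TCP orientation; "force": force on the tool from outside, world axes, zero at the start; "moment": the same for the moment, N m; "opening": opening from 0.0 (shut) to 1.0 (fully open).
Only numpy, scipy, OpenCV 4.12 (cv2) and the standard library are available. Lean on these libraries where they do the work, as an engineer would, in place of code of your own. Each camera call takes 0.05 s, during which the arm holds its last target.

## Working session

There is one attempt and no reset: what is moved stays moved. The work goes in short steps, Python scripts to look and compute and a tool call to move; the robot and the scene stay as the last step left them, time stands still between calls to the robot, and variables do not carry over. Pictures are saved under pics/ and viewed, and the job is handed in when it is done.

Besides the shell and the picture viewer there is one more tool, called after "Emit:" as name(argument=value, ...), one argument or row to a line, values as JSON. jog_arm: Moves the arm, as the interface text tells. Its arguments: {"type":"object","properties":{"plan":{"type":"array","items":{"type":"number"}}},"required":["plan"]}

```bash
mkdir -p pics; ls; python3 - <<'E'
from cell import manip, optics
import cv2
s=manip.read_state()
for k,v in s.items(): print(k,v)
for n in ["scene","top","wrist"]:
    c=optics.calibration(n); print(n,c)
    cv2.imwrite(f"pics/{n}0.png",cv2.cvtColor(optics.read_camera(n),cv2.COLOR_RGB2BGR))
E
```

```text
pics
clock 0.0
joint_positions [-73.40846818  23.60063911  -0.7289039   91.50245341   0.32053648
  64.99173726  -4.70864463]
qd [ 0.06276933  0.06058352 -0.08212038 -0.00230482  0.0735266  -0.02222909
 -0.04375574]
joint_torque [-9.18747392e-04 -6.00620198e+01  6.81777354e-01 -2.99421537e+01
  1.38440123e-02  1.04191413e-02  3.70342980e-05]
eef_pos [0.2187383  0.58497879 0.24745764]
orientation [[-4.66635132e-04  3.50145771e-01  9.36695106e-01]
 [-1.55087282e-03  9.36693828e-01 -3.50146066e-01]
 [-9.99998689e-01 -1.61608543e-03  1.05937309e-04]]
force [-0.25724511  0.30527105 -0.20869193]
moment [ 0.07124226 -0.04095235 -0.04770023]
opening 0.9966066622107265
scene {'intrinsics': array([[486.20264972,   0.        , 318.79126858],
       [  0.        , 486.20264972, 203.71540427],
       [  0.        ,   0.        ,   1.        ]]), 'cam_to_world': array([[ 0.53304486,  0.70025048, -0.47488149,  1.12714303],
       [ 0.8460361 , -0.44729471,  0.29008681, -0.32891107],
       [-0.00927856, -0.55639617, -0.83086534,  1.08033121],
       [ 0.        ,  0.        ,  0.        ,  1.       
[... 179 characters left out ...]
 'cam_to_world': array([[-0.02019816, -0.99667145,  0.07898142,  0.43028784],
       [-0.99969634,  0.0212484 ,  0.01247948,  0.02651534],
       [-0.01411617, -0.07870537, -0.99679797,  1.22861129],
       [ 0.        ,  0.        ,  0.        ,  1.        ]])}
wrist {'intrinsics': array([[329.37978393,   0.        , 318.92201282],
       [  0.        , 329.37978393, 196.02714113],
       [  0.        ,   0.        ,   1.        ]]), 'cam_to_world': array([[ 0.35173219,  0.90359027,  0.24455897,  0.15675849],
       [ 0.93609982, -0.33916492, -0.09318945,  0.6084234 ],
       [-0.00125926,  0.26170934, -0.96514591,  0.372956  ],
       [ 0.        ,  0.        ,  0.        ,  1.        ]])}
```

View pics/scene0.png

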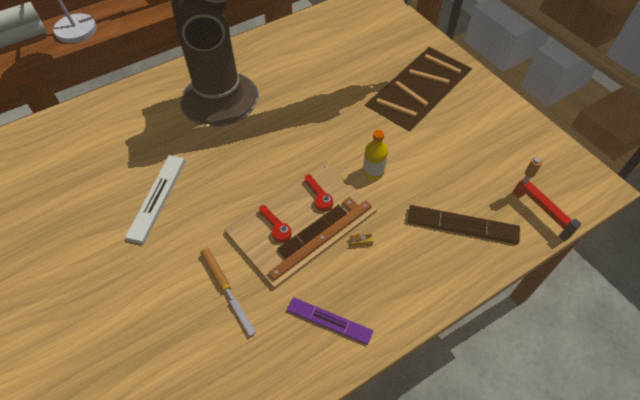

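View pics/top0.png

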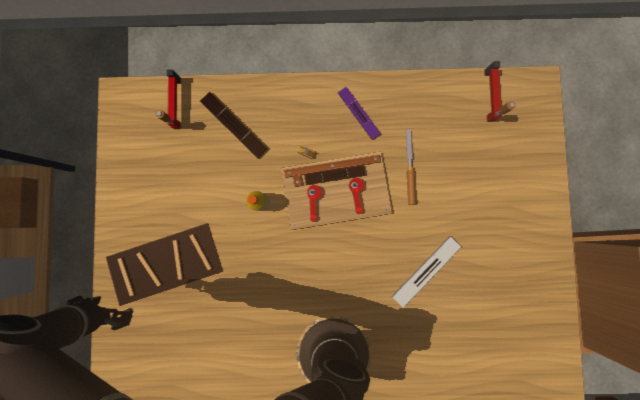

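View pics/wrist0.png

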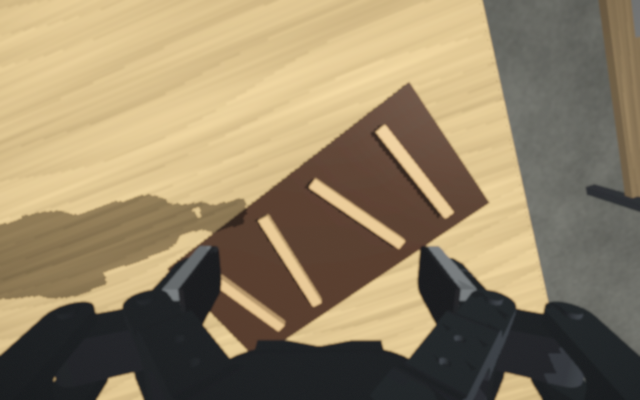

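The things that could be taken for the blank in the scene view are the purple strip (330,320), the white one (155,198), the large dark one (463,224), and the small dark one on the board (315,230). The task description points to the one on the board. I'll check it in close crops.

```bash
python3 - <<'E'
import cv2
a=cv2.imread("pics/top0.png")[140:240,270:405]
cv2.imwrite("pics/topc.png",cv2.resize(a,None,fx=5.9,fy=5.9,interpolation=cv2.INTER_CUBIC))
a=cv2.imread("pics/scene0.png")[160:290,220:385]
cv2.imwrite("pics/scenec.png",cv2.resize(a,None,fx=4.6,fy=4.6,interpolation=cv2.INTER_CUBIC))
E
```

```text
(no output)
```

View pics/topc.png

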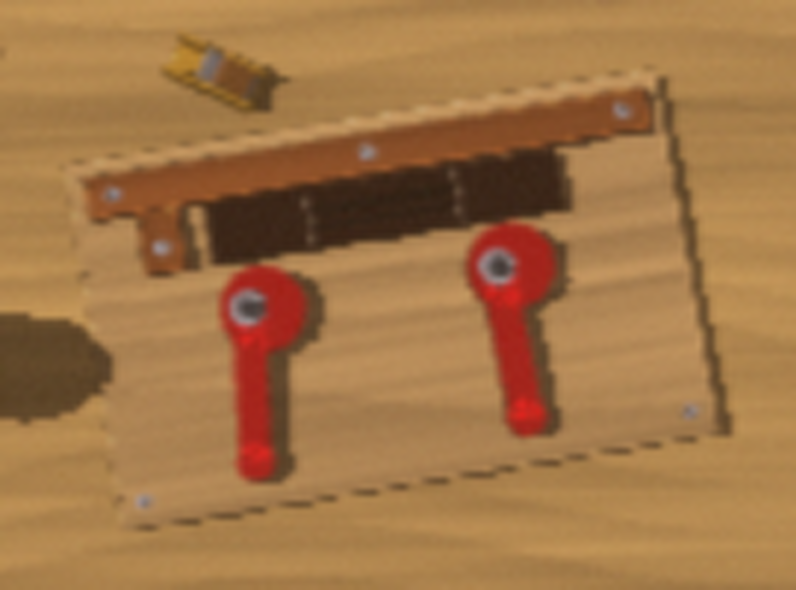

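View pics/scenec.png

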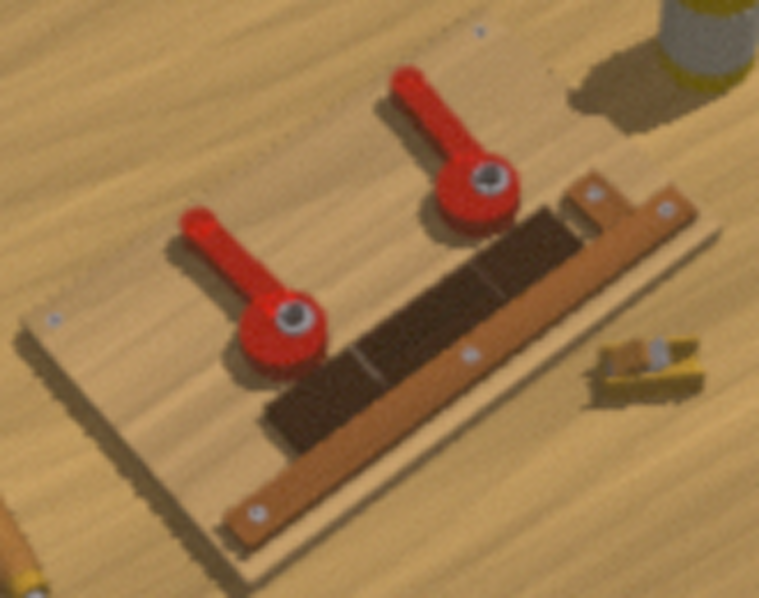

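The choice is confirmed: the small dark blank lies on the board beside the fence, at about top (333,174), with its stop end near (306,180) and its push end near (366,170). Next I'll fit the board pose from both views.

```bash
cat > h.py <<'E'
import numpy as np
from cell import manip, optics
C={n:optics.calibration(n) for n in("scene","top")}
def proj(n,P,c=None):
    c=c or C[n]; T=np.linalg.inv(c["cam_to_world"]); p=np.atleast_2d(P)@T[:3,:3].T+T[:3,3]
    q=p@c["intrinsics"].T; return q[:,:2]/q[:,2:]
def ray(n,uv,z,c=None):
    c=c or C[n]; T=c["cam_to_world"]; d=T[:3,:3]@np.linalg.solve(c["intrinsics"],[uv[0],uv[1],1]); o=T[:3,3]
    return o+d*(z-o[2])/d[2]
def b2w(b,pose):
    b=np.atleast_2d(b)/1000.; x,y,t=pose; R=np.array([[np.cos(t),-np.sin(t),0],[np.sin(t),np.cos(t),0],[0,0,1]])
    return b@R.T+[x,y,0]
def w2b(w,pose):
    x,y,t=pose; R=np.array([[np.cos(t),-np.sin(t),0],[np.sin(t),np.cos(t),0],[0,0,1]])
    return (np.atleast_2d(w)-[x,y,0])@R*1000
E
cat > fit.py <<'E'
from h import *
from scipy.optimize import least_squares
top=[((94,160,30),(83,181)),((94,-160,30),(650,87)),((70,-160,30),(653,131)),((34,134,30),(148,273)),((34,110,30),(187,268)),((105,-170,18),(657,75)),((105,170,18),(68,165)),((6,80,45),(249,307)),((6,-60,45),(498,266)),((-105,170,18),(127,525))]
sc=[((70,-160,30),(228,518)),((70,160,30),(670,187)),((94,160,30),(694,210)),((34,134,30),(595,172)),((34,110,30),(566,195)),((105,-170,18),(250,583)),((-105,-170,18),(25,325)),((105,170,18),(718,228)),((6,80,45),(490,178)),((6,-60,45),(295,317))]
B=[np.array([p[0] for p in l],float) for l in(top,sc)]
U=[np.array([p[1] for p in top])/5.9+[270,140]-.4,np.array([p[1] for p in sc])/4.6+[220,160]-.4]
f=lambda p:np.concatenate([(proj(n,b2w(b,p))-u).ravel() for n,b,u in zip(("top","scene"),B,U)])
for sel in (slice(None),slice(0,20),slice(20,40)):
    r=least_squares(lambda p:f(p)[sel],[.6,0,.1],loss="soft_l1"); print(r.x,np.degrees(r.x[2]))
    if sel==slice(None): pose=r.x; print(f(pose).reshape(-1,2).round(1).tolist())
np.save("pose.npy",pose)
def m(n,uv,z):
    uv=np.array(uv)/(5.9 if n=="top" else 4.6)+([270,140] if n=="top" else [220,160])-.4
    return w2b(ray(n,uv,z),pose)[0].round(1)
for nm,n,uv,z in [("near end","top",(257,460),.038),("far end","top",(526,414),.038),("near end","scene",(408,82),.038),("far end","scene",(198,222),.038),
 ("push +x","top",(560,150),.03),("push -x","top",(570,209),.03),("stop -x","top",(214,263),.03),("stop+x","top",(208,204),.03),
 ("push -x","scene",(266,410),.03),("push +x","scene",(300,452),.018),("stop -x","scene",(547,208),.03),("stop+x","scene",(583,241),.03)]: print(nm,n,m(n,uv,z))
E
python3 fit.py
```

```text
[ 0.53458133 -0.02198639  0.14237909] 8.157720705515331
[[-0.0, -1.0], [-0.8, -0.8], [-0.0, -1.2], [-0.5, -0.1], [0.1, -0.4], [-0.2, -1.8], [-0.6, -0.5], [-0.2, -0.6], [0.1, -0.6], [-0.8, 0.7], [-2.1, 0.0], [-0.2, -0.6], [0.9, 0.2], [-0.6, -0.5], [-1.1, -0.6], [-0.8, 0.9], [-2.0, -1.0], [1.1, -0.5], [-0.3, -0.7], [-0.6, -0.6]]
[ 0.53220482 -0.0225605   0.1359758 ] 7.79083926021439
[ 0.53635564 -0.02140502  0.14687538] 8.415339519771065
near end top [-79.5  89.   38. ]
far end top [-78.6 -61.4  38. ]
near end scene [-78.   90.4  38. ]
far end scene [-79.4 -60.7  38. ]
push +x top [  64.  -106.2   30. ]
push -x top [  30.4 -106.    30. ]
stop -x top [32.9 95.2 30. ]
stop+x top [66.3 93.2 30. ]
push -x scene [  35.8 -102.5   30. ]
push +x scene [  61.9 -101.    18. ]
stop -x scene [36.8 96.8 30. ]
stop+x scene [66.5 97.3 30. ]
```

```bash
cat >> h.py <<'E'
def tool(xb,yb,z,pose,ang=0,cmd=None):
    """shift cm (tool axes) and rotvec deg to put TCP at board xb,yb (mm), world z(m); tool y along board y turned by ang deg"""
    from scipy.spatial.transform import Rotation as Ro
    s=manip.read_state(); R=np.array(s["orientation"]); p=np.array(s["eef_pos"])
    P=b2w([xb,yb,0],pose)[0]; P[2]=z
    t=pose[2]+np.radians(ang); Y=np.array([-np.sin(t),np.cos(t),0]); X=np.array([0,0,-1.]); Rt=np.c_[X,Y,np.cross(X,Y)]
    return (R.T@(P-p)*100).round(2), Ro.from_matrix(R.T@Rt).as_rotvec(degrees=True).round(2)
E
python3 - <<'E'
from h import *
pose=np.load("pose.npy")
print(w2b(ray("top",(256,200),.16),pose), w2b(ray("scene",(376,172),.02),pose))
print(tool(-20,0,.27,pose))
E
```

```text
[[ -3.26966139 243.66267056 160.        ]] [[ 18.25054868 251.15274469  20.        ]]
(array([ -2.17, -46.76,  49.08]), array([-2.866e+01, -1.000e-02,  7.000e-02]))
```

Emit:
jog_arm(
  plan=[-2.2, -46.8, 49.1, -28.7, 0, 0, 0, -2.2, -46.8, 49.1, -28.7, 0, 0, 0, -2.2, -46.8, 49.1, -28.7, 0, 0, 0, -2.2, -46.8, 49.1, -28.7, 0, 0, 0, -2.2, -46.8, 49.1, -28.7, 0, 0, 0, -2.2, -46.8, 49.1, -28.7, 0, 0, 0, -2.2, -46.8, 49.1, -28.7, 0, 0, 0, -2.2, -46.8, 49.1, -28.7, 0, 0, 0],
)

```text
clock: 0.95
eef_pos: [0.3937, 0.2238, 0.2614]
orientation: [[0.0, -0.143, 0.99], [0.0, 0.99, 0.143], [-1.0, 0.0, 0.0]]
force: [1.2, -0.0, 0.0]
opening: 0.001
```

```bash
python3 - <<'E'
from h import *
print(tool(-20,0,.27,np.load("pose.npy")), manip.read_state()["joint_positions"])
E
```

```text
(array([ -0.86, -26.33,   8.43]), array([ 0.04,  0.02, -0.02])) [-40.72234688   5.66881543   5.39653469 113.48973284  -0.62036516
  60.84529572  63.15226138]
```

Emit:
jog_arm(
  plan=[-0.9, -26.3, 8.4, 0, 0, 0, 0, -0.9, -26.3, 8.4, 0, 0, 0, 0, -0.9, -26.3, 8.4, 0, 0, 0, 0, -0.9, -26.3, 8.4, 0, 0, 0, 0, -0.9, -26.3, 8.4, 0, 0, 0, 0, -0.9, -26.3, 8.4, 0, 0, 0, 0, -0.9, -26.3, 8.4, 0, 0, 0, 0, -0.9, -26.3, 8.4, 0, 0, 0, 0],
)

```text
clock: 1.75
eef_pos: [0.5137, -0.0226, 0.2698]
orientation: [[-0.001, -0.141, 0.99], [0.0, 0.99, 0.141], [-1.0, 0.0, -0.001]]
force: [-0.7, 0.3, -0.0]
opening: 0.003
```

```bash
python3 - <<'E'
from h import *
import cv2,pickle
s=manip.read_state();print(s["eef_pos"],s["clock"],s["joint_positions"])
c=optics.calibration("wrist"); pickle.dump(c,open("w1.pkl","wb"))
a=cv2.cvtColor(optics.read_camera("wrist"),cv2.COLOR_RGB2BGR)
cv2.imwrite("pics/w1.png",cv2.resize(a,None,fx=1.25,fy=1.25,interpolation=cv2.INTER_CUBIC))
E
```

```text
[ 0.51369146 -0.02262858  0.26984825] 1.75 [-19.24467482  11.55039968  19.27558511 106.04566755  -4.26026308
  63.15339219  99.72418063]
```

View pics/w1.png

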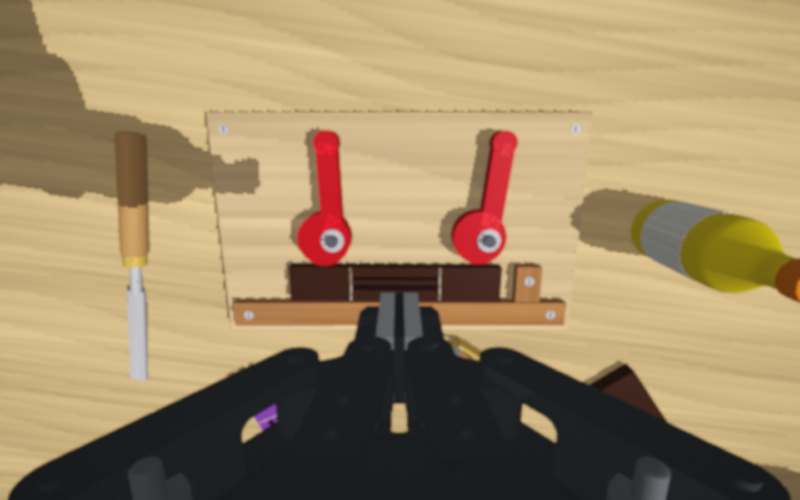

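```bash
python3 - <<'E'
import cv2
a=cv2.imread("pics/w1.png")
cv2.imwrite("pics/w1c.png",cv2.resize(a[220:335,205:405],None,fx=4,fy=4,interpolation=cv2.INTER_CUBIC))
cv2.imwrite("pics/w1d.png",cv2.resize(a[220:335,395:595],None,fx=4,fy=4,interpolation=cv2.INTER_CUBIC))
E
```

```text
(no output)
```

View pics/w1c.png

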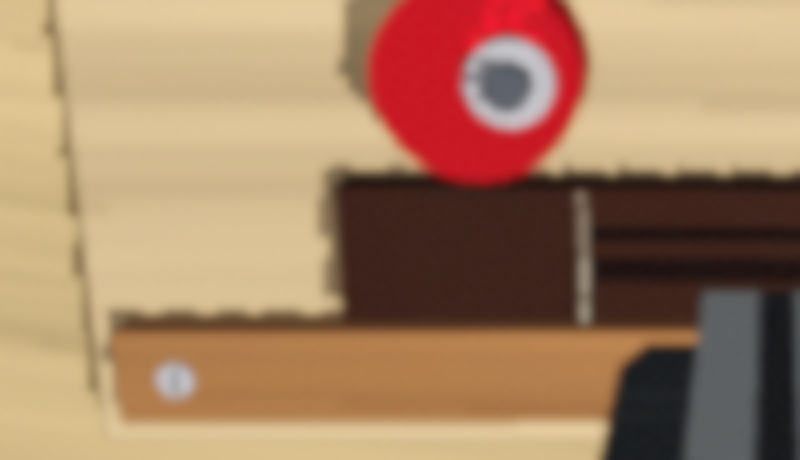

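View pics/w1d.png

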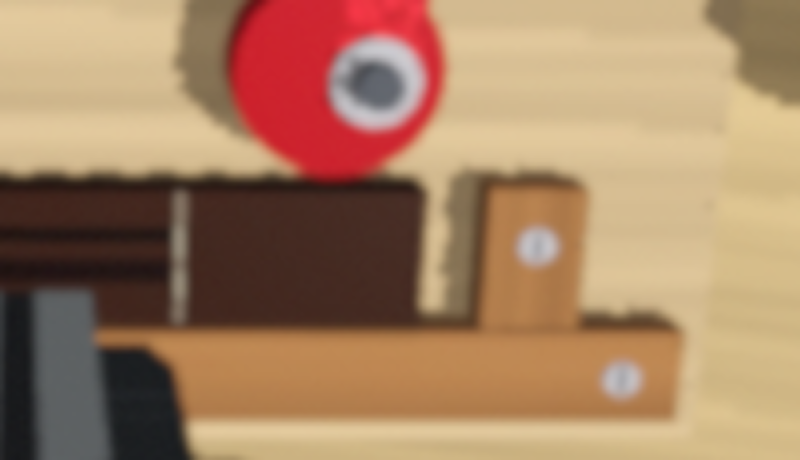

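```bash
cat > fitw.py <<'E'
from h import *
from scipy.optimize import least_squares
import pickle
c=pickle.load(open("w1.pkl","rb"))
cv=lambda uv,o:((np.array(uv)/4+o)/1.25-.3)
o1=np.array([205,220]);o2=np.array([395,220])
L=[((70,-160,30),cv((113,328),o1)),((94,-160,30),cv((120,420),o1)),((6,-60,45),cv((510,84),o1)),((105,-170,18),cv((105,432),o1)),
((70,160,30),cv((682,330),o2)),((94,160,30),cv((678,418),o2)),((34,110,30),cv((487,186),o2)),((34,134,30),cv((586,187),o2)),((6,80,45),cv((377,83),o2)),
((-105,-170,18),np.array((207,112))/1.25-.3),((-105,170,18),np.array((591,112))/1.25-.3)]
B=np.array([l[0] for l in L],float);U=np.array([l[1] for l in L])
f=lambda p:(proj("w",b2w(B,p),c)-U).ravel()
r=least_squares(f,np.load("pose.npy"),loss="soft_l1");pose=r.x
print(pose,f(pose).reshape(-1,2).round(1).tolist())
np.save("pose2.npy",pose)
g=lambda uv,z:w2b(ray("w",uv,z,c),pose)[0].round(1)
for n,o,uv in [("push-x",o1,(345,184)),("push+x",o1,(345,325)),("stop-x",o2,(425,186)),("stop+x",o2,(420,322))]: print(n,g(cv(uv,o),.03))
for n,uv in [("near",(506,140)),("far",(327,140))]: print(n,g(np.array(uv)/1.25-.3,.038))
E
python3 fitw.py
```

```text
[ 0.53239629 -0.01952927  0.13953147] [[-1.2, 0.2], [-0.5, 0.2], [-1.0, 0.3], [-0.9, 1.6], [1.1, -0.0], [-0.2, 0.8], [0.5, 0.0], [1.3, -0.2], [0.9, 0.6], [-2.0, -1.3], [2.7, -1.1]]
push-x [  33.6 -100.8   30. ]
push+x [  68.9 -103.1   30. ]
stop-x [34.  94.9 30. ]
stop+x [68. 96. 30.]
near [-80.4  89.5  38. ]
far [-80.3 -61.   38. ]
```

```bash
python3 - <<'E'
from h import *
pose=(np.load("pose.npy")+np.load("pose2.npy"))/2; np.save("p.npy",pose); print(pose)
print(tool(50,-145,.10,pose),tool(50,-145,.042,pose))
E
```

```text
[ 0.53348881 -0.02075783  0.14095528]
(array([ 16.97, -14.72,   6.97]), array([ 0.15, -0.05, -0.03])) (array([ 22.77, -14.72,   6.97]), array([ 0.15, -0.05, -0.03]))
```

Emit:
jog_arm(
  plan=[5, -14.7, 7, 0, 0, 0, 0, 8, -14.7, 7, 0, 0, 0, 0, 14, -14.7, 7, 0, 0, 0, 0, 17, -14.7, 7, 0, 0, 0, 0, 20, -14.7, 7, 0, 0, 0, 0, 22, -14.7, 7, 0, 0, 0, 0, 22.7, -14.7, 7, 0, 0, 0, 0, 22.7, -14.7, 7, 0, 0, 0, 0],
)

```text
clock: 2.6
eef_pos: [0.6032, -0.1562, 0.0422]
orientation: [[-0.003, -0.144, 0.99], [0.001, 0.99, 0.144], [-1.0, 0.002, -0.003]]
force: [0.4, -0.5, 1.6]
opening: -0.003
```

```bash
cat > look.py <<'E'
from h import *
import cv2,sys
pose=np.load("p.npy")
s=manip.read_state();print(s["clock"],"board",w2b(s["eef_pos"],pose).round(1),"F",s["force"].round(1))
for n,(r,cc,f) in {"scene":((150,300,210,410),None,4),"wrist":((0,400,0,640),None,1.2)}.items():
    if n in sys.argv[2:]:
        a=cv2.cvtColor(optics.read_camera(n),cv2.COLOR_RGB2BGR)[r[0]:r[1],r[2]:r[3]] 
        cv2.imwrite(f"pics/{n}_{sys.argv[1]}.png",cv2.resize(a,None,fx=f,fy=f,interpolation=cv2.INTER_CUBIC))
E
sed -i 's/((150,300,210,410),None,4)/((150,290,210,400),None,4)/' look.py; python3 look.py a scene wrist
```

```text
2.6 board [[  50.  -143.9   42.2]] F [ 0.4 -0.5  1.6]
```

View pics/scene_a.png

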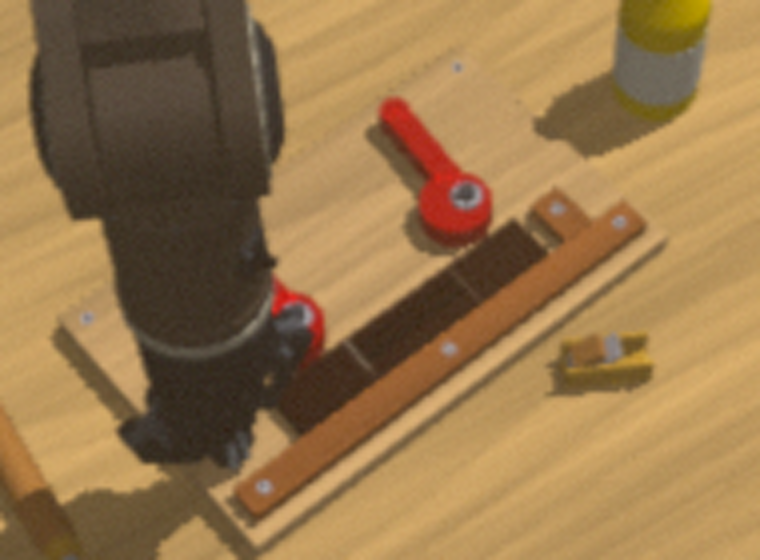

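View pics/wrist_a.png

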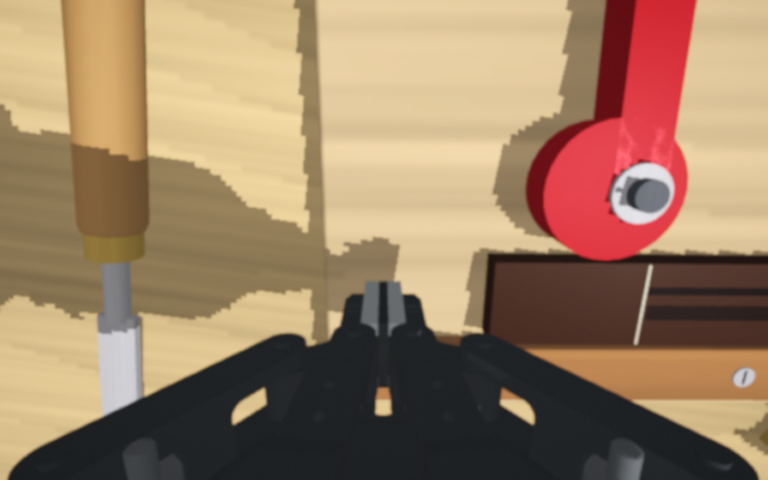

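Emit:
jog_arm(
  plan=[0, 0.8, 0, 0, 0, 0, 0, 0, 1.6, 0, 0, 0, 0, 0, 0, 2.2, 0, 0, 0, 0, 0, 0, 2.4, 0, 0, 0, 0, 0, 0, 2.6, 0, 0, 0, 0, 0, 0, 2.8, 0, 0, 0, 0, 0, 0, 3.0, 0, 0, 0, 0, 0, 0, 3.2, 0, 0, 0, 0, 0],
)

```text
clock: 3.5
eef_pos: [0.5996, -0.1265, 0.0431]
orientation: [[-0.0, -0.142, 0.99], [-0.0, 0.99, 0.142], [-1.0, -0.0, -0.0]]
force: [-1.1, 0.9, -0.2]
opening: -0.001
```

```bash
python3 look.py b scene wrist
```

```text
3.5 board [[  50.6 -113.9   43.1]] F [-1.1  0.9 -0.2]
```

View pics/scene_b.png

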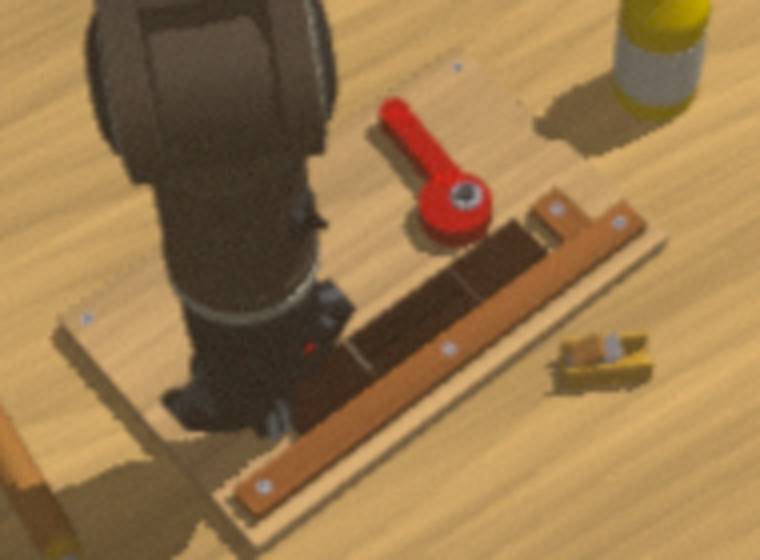

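View pics/wrist_b.png

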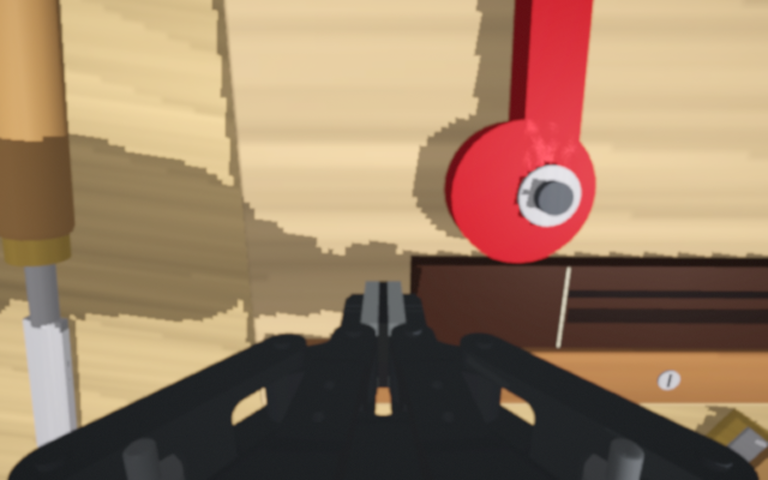

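Emit:
jog_arm(
  plan=[0, 0.2, 0, 0, 0, 0, 0, 0, 0.4, 0, 0, 0, 0, 0, 0, 0.55, 0, 0, 0, 0, 0, 0, 0.7, 0, 0, 0, 0, 0, 0, 0.85, 0, 0, 0, 0, 0, 0, 1.0, 0, 0, 0, 0, 0, 0, 1.1, 0, 0, 0, 0, 0, 0, 1.1, 0, 0, 0, 0, 0],
)

```text
clock: 4.4
eef_pos: [0.5981, -0.1152, 0.0432]
orientation: [[-0.0, -0.143, 0.99], [0.0, 0.99, 0.143], [-1.0, 0.0, -0.0]]
force: [-0.5, -0.8, -0.5]
opening: -0.004
```

```bash
python3 look.py c scene wrist
```

```text
4.4 board [[  50.7 -102.6   43.2]] F [-0.5 -0.8 -0.5]
```

View pics/scene_c.png

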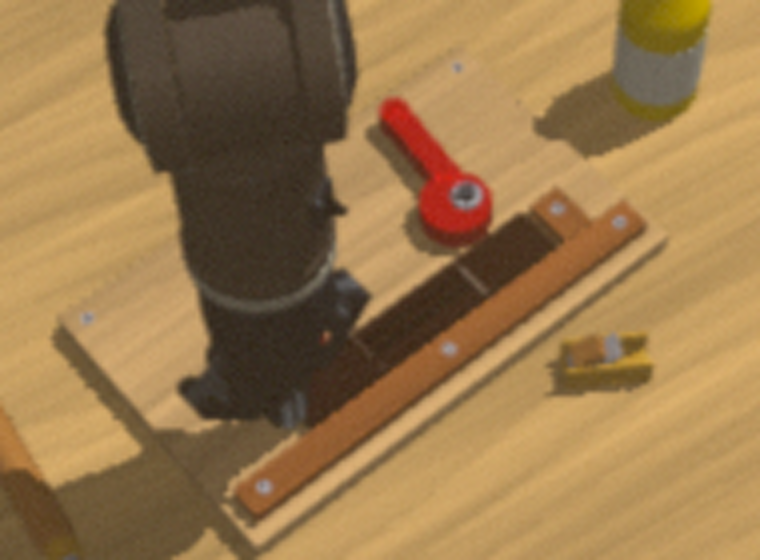

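View pics/wrist_c.png

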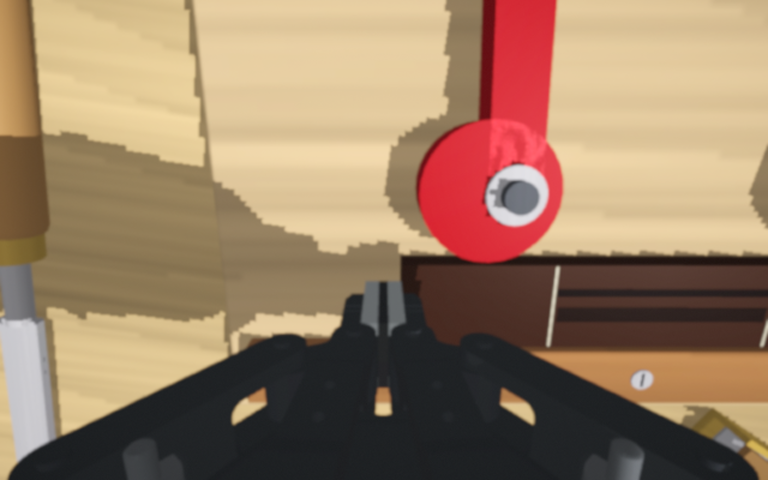

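Emit:
jog_arm(
  plan=[0, 0.15, 0, 0, 0, 0, 0, 0, 0.3, 0, 0, 0, 0, 0, 0, 0.4, 0, 0, 0, 0, 0, 0, 0.5, 0, 0, 0, 0, 0, 0, 0.55, 0, 0, 0, 0, 0, 0, 0.6, 0, 0, 0, 0, 0],
)

```text
clock: 5.1
eef_pos: [0.5972, -0.1095, 0.0433]
orientation: [[0.0, -0.143, 0.99], [-0.0, 0.99, 0.143], [-1.0, -0.0, 0.0]]
force: [0.3, -1.0, 0.2]
opening: -0.001
```

```bash
python3 look.py d
```

```text
5.1 board [[ 50.6 -96.8  43.3]] F [ 0.3 -1.   0.2]
```

Emit:
jog_arm(
  plan=[0, 0.1, 0, 0, 0, 0, 0, 0, 0.15, 0, 0, 0, 0, 0, 0, 0.2, 0, 0, 0, 0, 0, 0, 0.2, 0, 0, 0, 0, 0],
)

```text
clock: 5.5
eef_pos: [0.597, -0.1079, 0.0433]
orientation: [[0.0, -0.142, 0.99], [-0.0, 0.99, 0.142], [-1.0, -0.0, 0.0]]
force: [0.1, -2.2, -0.1]
opening: 0.001
```

```bash
python3 look.py d scene
```

```text
5.5 board [[ 50.6 -95.2  43.3]] F [ 0.1 -2.2 -0.1]
```

View pics/scene_d.png

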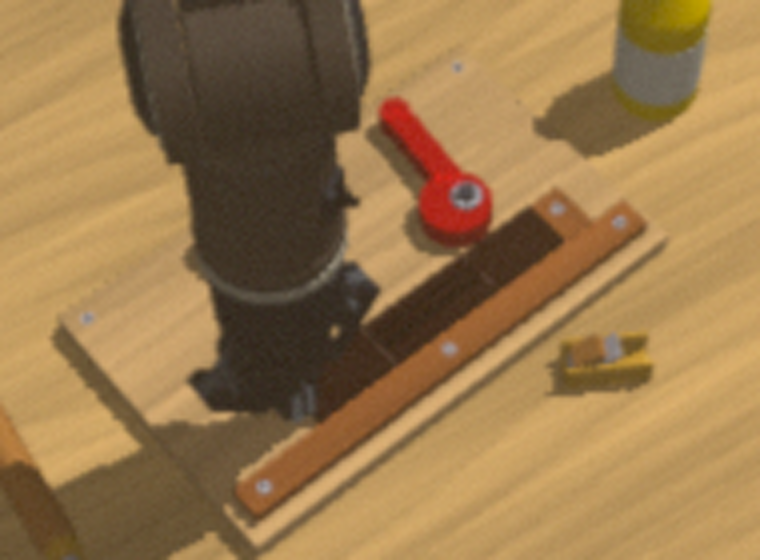

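Emit:
jog_arm(
  plan=[0, 0.1, 0, 0, 0, 0, 0, 0, 0.2, 0, 0, 0, 0, 0, 0, 0.2, 0, 0, 0, 0, 0],
)

```text
clock: 5.85
eef_pos: [0.5969, -0.1078, 0.0435]
orientation: [[0.001, -0.141, 0.99], [-0.002, 0.99, 0.141], [-1.0, -0.003, 0.001]]
force: [1.0, -6.2, 0.7]
opening: -0.0
```

```bash
python3 look.py d
```

```text
5.85 board [[ 50.5 -95.   43.5]] F [ 1.  -6.2  0.7]
```

```bash
cat > sweep.py <<'E'
from h import *
import sys
pose=np.load("p.npy")
def pt(a,s=72,piv=(6,80)):
    h=np.array([-np.cos(a),-np.sin(a)]);n=np.array([-np.sin(a),np.cos(a)])
    return np.array(piv)+s*h+9*n+[-11,5]
E
python3 - <<'E'
from sweep import *
for q in [(50,-112,.0435),(50,-112,.12),(-70,122,.12),(-70,122,.046)]: print(q,tool(*q,pose))
E
```

```text
(50, -112, 0.0435) (array([ 0.  , -1.7 , -0.06]), array([0.04, 0.04, 0.15]))
(50, -112, 0.12) (array([-7.65, -1.72, -0.05]), array([0.04, 0.04, 0.15]))
(-70, 122, 0.12) (array([ -7.72,  21.69, -12.03]), array([0.04, 0.04, 0.15]))
(-70, 122, 0.046) (array([ -0.32,  21.71, -12.04]), array([0.04, 0.04, 0.15]))
```

Emit:
jog_arm(
  plan=[0, -1.5, 0, 0, 0, 0, 0, 0, -2.0, 0, 0, 0, 0, 0, -4, -2.2, 0, 0, 0, 0, 0, -8, -2.2, 0, 0, 0, 0, 0, -8, 2, -2.3, 0, 0, 0, 0, -8, 6, -4.5, 0, 0, 0, 0, -8, 10, -6.6, 0, 0, 0, 0, -8, 14, -8.6, 0, 0, 0, 0],
)

```text
clock: 6.65
eef_pos: [0.4902, 0.022, 0.1233]
orientation: [[-0.0, -0.142, 0.99], [0.001, 0.99, 0.142], [-1.0, 0.001, -0.0]]
force: [0.3, 1.0, -0.1]
opening: -0.002
```

```bash
python3 - <<'E'
from sweep import *
for q in [(-70,122,.12),(-70,122,.046)]: print(q,tool(*q,pose))
E
python3 look.py e scene
```

```text
(-70, 122, 0.12) (array([ 0.34,  7.37, -3.3 ]), array([ 0.1 , -0.01, -0.05]))
(-70, 122, 0.046) (array([ 7.74,  7.36, -3.3 ]), array([ 0.1 , -0.01, -0.05]))
6.65 board [[-36.8  48.4 123.3]] F [ 0.3  1.  -0.1]
```

View pics/scene_e.png

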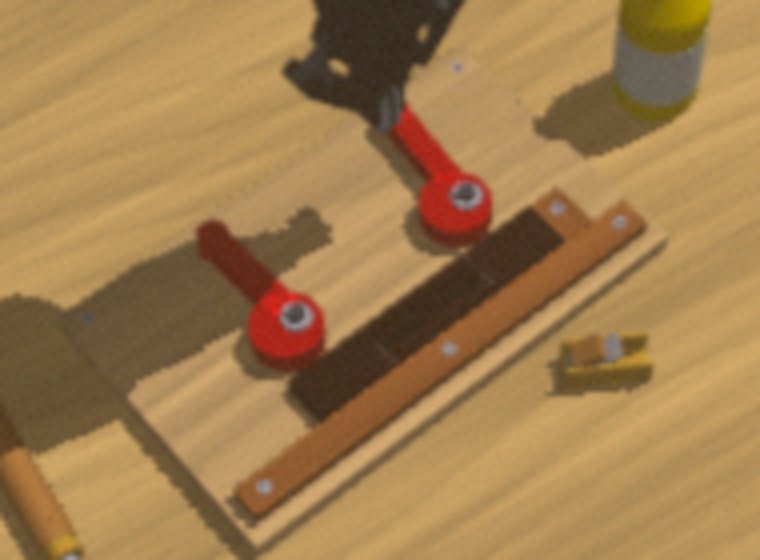

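The blank's end now sits against the stop at about (550,225) in the crop, with no gap visible. Next I'll go down beside the near lever.

Emit:
jog_arm(
  plan=[0, 3.7, -1.7, 0, 0, 0, 0, 0, 7.4, -3.3, 0, 0, 0, 0, 2, 7.6, -3.3, 0, 0, 0, 0, 5, 7.6, -3.3, 0, 0, 0, 0, 7, 7.6, -3.3, 0, 0, 0, 0, 7.7, 7.6, -3.3, 0, 0, 0, 0, 7.7, 7.6, -3.3, 0, 0, 0, 0],
)

```text
clock: 7.4
eef_pos: [0.4477, 0.0908, 0.0456]
orientation: [[-0.002, -0.142, 0.99], [-0.001, 0.99, 0.142], [-1.0, -0.0, -0.002]]
force: [-0.5, 0.9, 0.6]
opening: 0.005
```

```bash
python3 look.py f wrist; python3 - <<'E'
from sweep import *
for a in np.arange(-.1,1.15,.1): print(round(a,2),pt(a).round(0),tool(*pt(a),.046,pose)[0])
E
```

```text
7.4 board [[-69.3 122.5  45.6]] F [-0.5  0.9  0.6]
-0.1 [-76. 101.] [ 0.04 -2.14 -0.7 ]
0.0 [-77.  94.] [ 0.04 -2.86 -0.83]
0.1 [-78.  87.] [ 0.04 -3.58 -0.89]
0.2 [-77.  80.] [ 0.04 -4.31 -0.87]
0.3 [-76.  72.] [ 0.04 -5.03 -0.78]
0.4 [-75.  65.] [ 0.04 -5.73 -0.62]
0.5 [-73.  58.] [ 0.04 -6.42 -0.39]
0.6 [-70.  52.] [ 0.04 -7.08 -0.09]
0.7 [-66.  45.] [ 0.04 -7.71  0.27]
0.8 [-62.  40.] [ 0.04 -8.3   0.7 ]
0.9 [-57.  34.] [ 0.04 -8.84  1.18]
1.0 [-51.  29.] [ 0.04 -9.33  1.71]
1.1 [-46.  25.] [ 0.03 -9.77  2.29]
```

View pics/wrist_f.png

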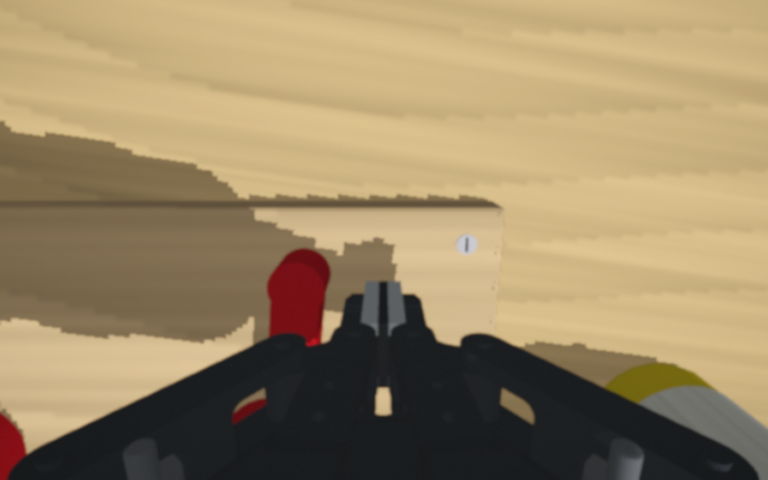

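Emit:
jog_arm(
  plan=[0, -1.4, -0.6, 0, 0, 0, 0, 0, -2.2, -0.7, 0, 0, 0, 0, 0, -2.9, -0.8, 0, 0, 0, 0, 0, -3.6, -0.9, 0, 0, 0, 0, 0, -4.3, -0.9, 0, 0, 0, 0, 0, -5.0, -0.8, 0, 0, 0, 0, 0, -5.7, -0.6, 0, 0, 0, 0, 0, -6.4, -0.4, 0, 0, 0, 0],
)

```text
clock: 8.25
eef_pos: [0.4534, 0.0269, 0.0462]
orientation: [[-0.0, -0.143, 0.99], [0.0, 0.99, 0.143], [-1.0, 0.0, -0.0]]
force: [-0.0, 2.5, 1.4]
opening: -0.002
```

```bash
python3 look.py g wrist; python3 - <<'E'
from sweep import *
for a in np.arange(.5,1.2,.1): print(round(a,2),pt(a).round(0),tool(*pt(a),.046,pose)[0])
E
```

```text
8.25 board [[-72.6  58.5  46.2]] F [-0.   2.5  1.4]
0.5 [-73.  58.] [ 0.03  0.11 -0.03]
0.6 [-70.  52.] [ 0.03 -0.55  0.27]
0.7 [-66.  45.] [ 0.03 -1.18  0.63]
0.8 [-62.  40.] [ 0.03 -1.77  1.06]
0.9 [-57.  34.] [ 0.03 -2.31  1.54]
1.0 [-51.  29.] [ 0.03 -2.8   2.07]
1.1 [-46.  25.] [ 0.03 -3.24  2.65]
```

View pics/wrist_g.png

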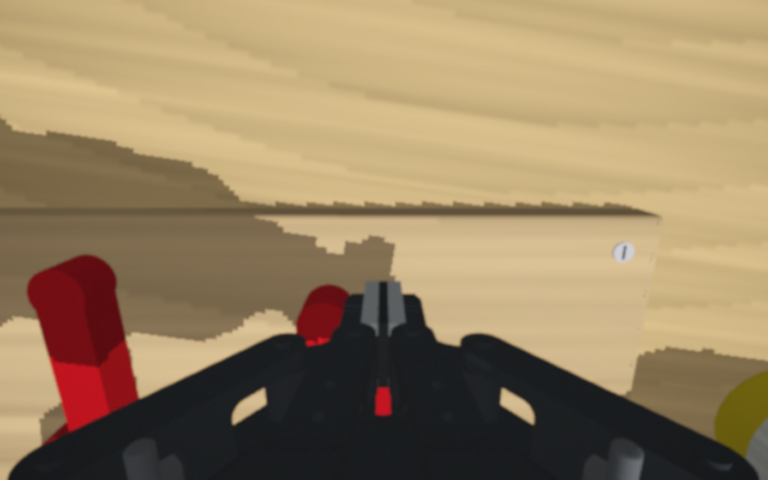

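Emit:
jog_arm(
  plan=[0, -0.5, 0.3, 0, 0, 0, 0, 0, -1.2, 0.6, 0, 0, 0, 0, 0, -1.8, 1.0, 0, 0, 0, 0, 0, -2.1, 1.3, 0, 0, 0, 0, 0, -2.3, 1.5, 0, 0, 0, 0, 0, -2.6, 1.8, 0, 0, 0, 0],
)

```text
clock: 8.9
eef_pos: [0.4743, 0.0042, 0.046]
orientation: [[-0.001, -0.143, 0.99], [0.0, 0.99, 0.143], [-1.0, 0.0, -0.001]]
force: [-2.3, 2.9, 1.7]
opening: 0.002
```

```bash
python3 look.py h scene; python3 - <<'E'
from sweep import *
for a in np.arange(.9,1.25,.05): print(round(a,2),pt(a).round(0),tool(*pt(a),.046,pose)[0])
E
```

```text
8.9 board [[-55.1  33.   46. ]] F [-2.3  2.9  1.7]
0.9 [-57.  34.] [ 0.01  0.17 -0.22]
0.95 [-54.  32.] [ 0.01 -0.09  0.03]
1.0 [-51.  29.] [ 0.01 -0.33  0.31]
1.05 [-49.  27.] [ 0.01 -0.55  0.59]
1.1 [-46.  25.] [ 0.01 -0.76  0.89]
1.15 [-43.  23.] [ 0.01 -0.96  1.19]
1.2 [-39.  21.] [ 0.01 -1.14  1.51]
```

View pics/scene_h.png

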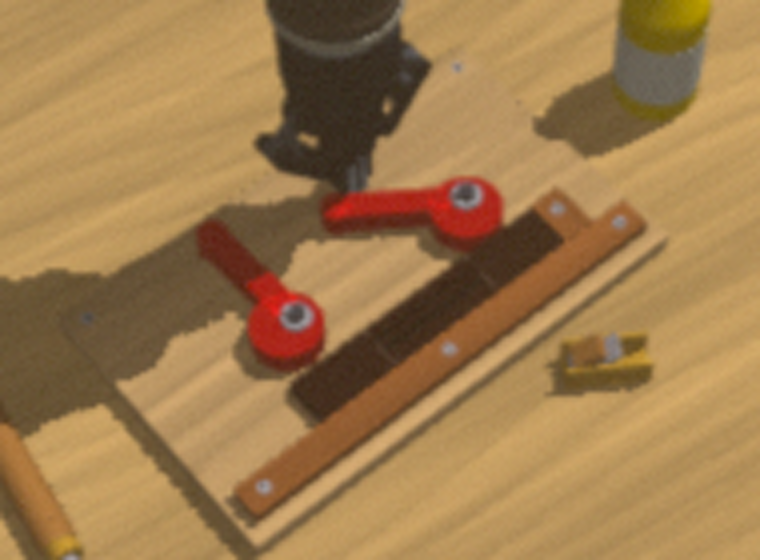

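Emit:
jog_arm(
  plan=[0, -0.2, 0.2, 0, 0, 0, 0, 0, -0.35, 0.35, 0, 0, 0, 0, 0, -0.45, 0.5, 0, 0, 0, 0, 0, -0.45, 0.5, 0, 0, 0, 0],
)

```text
clock: 9.35
eef_pos: [0.4785, 0.0012, 0.0458]
orientation: [[-0.004, -0.143, 0.99], [0.001, 0.99, 0.143], [-1.0, 0.001, -0.004]]
force: [-6.4, 5.2, 3.5]
opening: 0.001
```

```bash
python3 look.py i;  python3 - <<'E'
from sweep import *
for a in np.arange(.95,1.25,.05): print(round(a,2),pt(a).round(0),tool(*pt(a),.046,pose)[0])
E
```

```text
9.35 board [[-51.4  29.5  45.8]] F [-6.4  5.2  3.5]
0.95 [-54.  32.] [-0.02  0.22 -0.28]
1.0 [-51.  29.] [-0.02 -0.02 -0.01]
1.05 [-49.  27.] [-0.02 -0.25  0.27]
1.1 [-46.  25.] [-0.02 -0.46  0.57]
1.15 [-43.  23.] [-0.03 -0.66  0.87]
1.2 [-39.  21.] [-0.03 -0.84  1.19]
1.25 [-36.  20.] [-0.03 -1.    1.51]
```

Emit:
jog_arm(
  plan=[0, -0.15, 0.15, 0, 0, 0, 0, 0, -0.25, 0.3, 0, 0, 0, 0, 0, -0.25, 0.3, 0, 0, 0, 0],
)

```text
clock: 9.65
eef_pos: [0.481, -0.0003, 0.0457]
orientation: [[-0.006, -0.144, 0.99], [0.001, 0.99, 0.144], [-1.0, 0.002, -0.005]]
force: [-7.9, 7.1, 5.0]
opening: -0.002
```

```bash
python3 look.py j;  python3 - <<'E'
from sweep import *
for a in np.arange(.95,1.15,.05): print(round(a,2),pt(a).round(0),tool(*pt(a),.046,pose)[0])
print(tool(-75,60,.046,pose),tool(-75,60,.12,pose),tool(-70,-10,.12,pose),tool(-70,-10,.046,pose))
E
```

```text
9.65 board [[-49.1  27.6  45.7]] F [-7.9  7.1  5. ]
0.95 [-54.  32.] [-0.03  0.41 -0.51]
1.0 [-51.  29.] [-0.03  0.17 -0.24]
1.05 [-49.  27.] [-0.03 -0.06  0.05]
1.1 [-46.  25.] [-0.03 -0.27  0.34]
(array([-0.01,  3.25, -2.58]), array([ 0.2 , -0.31, -0.13])) (array([-7.41,  3.26, -2.62]), array([ 0.2 , -0.31, -0.13])) (array([-7.43, -3.74, -2.14]), array([ 0.2 , -0.31, -0.13])) (array([-0.03, -3.76, -2.1 ]), array([ 0.2 , -0.31, -0.13]))
```

Emit:
jog_arm(
  plan=[0, 1.0, -1.5, 0, 0, 0, 0, 0, 2.5, -2.6, 0, 0, 0, 0, -4, 2.5, -2.6, 0, 0, 0, 0, -7.4, 2, -2.6, 0, 0, 0, 0, -7.4, -2, -2.3, 0, 0, 0, 0, -7.4, -5.4, -2.3, 0, 0, 0, 0, -7.4, -5.4, -2.3, 0, 0, 0, 0],
)

```text
clock: 10.35
eef_pos: [0.4695, -0.0635, 0.121]
orientation: [[0.003, -0.137, 0.991], [-0.003, 0.991, 0.137], [-1.0, -0.003, 0.002]]
force: [0.8, -1.0, 0.0]
opening: -0.0
```

```bash
python3 look.py k wrist scene;  python3 - <<'E'
from sweep import *
print(tool(-72,-28,.046,pose))
E
```

```text
10.35 board [[-69.3 -33.3 121. ]] F [ 0.8 -1.   0. ]
(array([ 7.43,  0.12, -0.24]), array([-0.02,  0.02,  0.03]))
```

View pics/wrist_k.png

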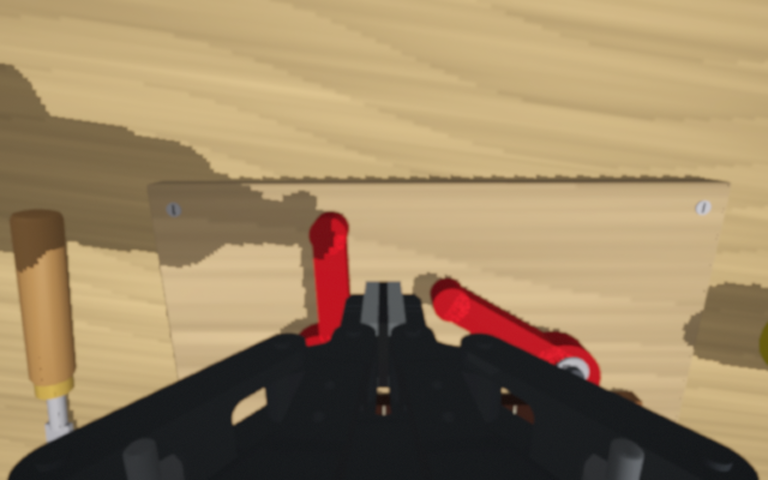

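View pics/scene_k.png

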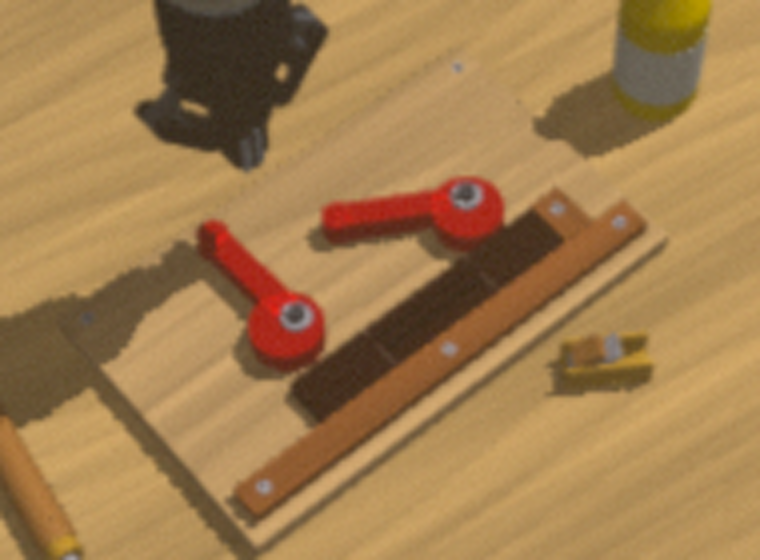

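Emit:
jog_arm(
  plan=[3, 0.2, -0.3, 0, 0, 0, 0, 5.5, 0.2, -0.3, 0, 0, 0, 0, 7, 0.2, -0.3, 0, 0, 0, 0, 7.4, 0.2, -0.3, 0, 0, 0, 0, 7.4, 0.2, -0.3, 0, 0, 0, 0],
)

```text
clock: 10.95
eef_pos: [0.465, -0.0561, 0.0458]
orientation: [[-0.001, -0.144, 0.99], [0.0, 0.99, 0.144], [-1.0, 0.0, -0.001]]
force: [0.2, 0.7, 0.6]
opening: -0.001
```

```bash
python3 look.py l wrist;  python3 - <<'E'
from sweep import *
for a in np.arange(-.1,.75,.1): print(round(a,2),pt(a,72,(6,-60)).round(0),tool(*pt(a,72,(6,-60)),.046,pose)[0])
E
```

```text
10.95 board [[-72.8 -25.4  45.8]] F [0.2 0.7 0.6]
-0.1 [-76. -39.] [ 0.04 -1.32 -0.35]
0.0 [-77. -46.] [ 0.04 -2.03 -0.47]
0.1 [-78. -53.] [ 0.04 -2.76 -0.53]
0.2 [-77. -60.] [ 0.04 -3.48 -0.51]
0.3 [-76. -68.] [ 0.04 -4.2  -0.43]
0.4 [-75. -75.] [ 0.04 -4.91 -0.27]
0.5 [-73. -82.] [ 0.04 -5.6  -0.04]
0.6 [-70. -88.] [ 0.04 -6.26  0.26]
0.7 [-66. -95.] [ 0.04 -6.89  0.62]
```

View pics/wrist_l.png

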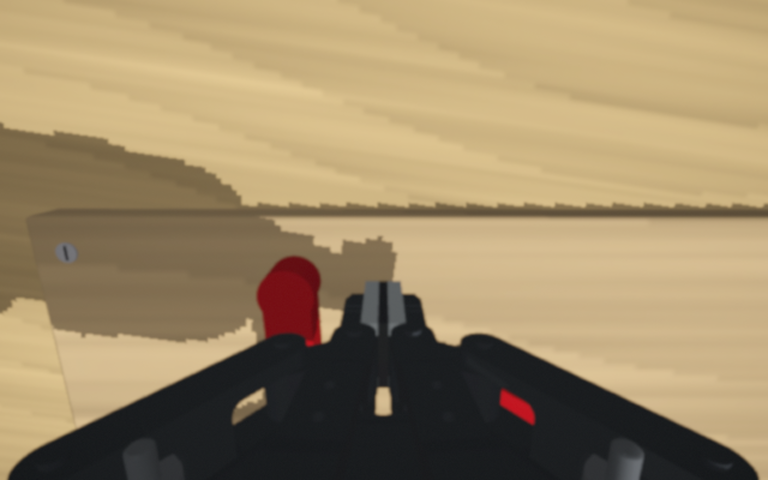

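Emit:
jog_arm(
  plan=[0, -1.3, -0.4, 0, 0, 0, 0, 0, -2.0, -0.5, 0, 0, 0, 0, 0, -2.8, -0.5, 0, 0, 0, 0, 0, -3.5, -0.5, 0, 0, 0, 0, 0, -4.2, -0.4, 0, 0, 0, 0, 0, -4.9, -0.3, 0, 0, 0, 0, 0, -5.6, 0, 0, 0, 0, 0, 0, -6.3, 0.3, 0, 0, 0, 0],
)

```text
clock: 11.8
eef_pos: [0.4776, -0.1191, 0.0462]
orientation: [[-0.0, -0.143, 0.99], [0.0, 0.99, 0.143], [-1.0, 0.0, -0.0]]
force: [0.8, 3.7, 1.9]
opening: -0.001
```

```bash
python3 look.py m;  python3 - <<'E'
from sweep import *
for a in np.arange(.5,1.15,.1): print(round(a,2),pt(a,72,(6,-60)).round(0),tool(*pt(a,72,(6,-60)),.046,pose)[0])
E
```

```text
11.8 board [[-69.1 -89.5  46.2]] F [0.8 3.7 1.9]
0.5 [-73. -82.] [ 0.02  0.79 -0.34]
0.6 [-70. -88.] [ 0.02  0.13 -0.04]
0.7 [-66. -95.] [ 0.02 -0.5   0.32]
0.8 [ -62. -100.] [ 0.02 -1.09  0.75]
0.9 [ -57. -106.] [ 0.02 -1.63  1.23]
1.0 [ -51. -111.] [ 0.02 -2.13  1.76]
1.1 [ -46. -115.] [ 0.02 -2.56  2.34]
```

Emit:
jog_arm(
  plan=[0, -0.5, 0.3, 0, 0, 0, 0, 0, -1.1, 0.7, 0, 0, 0, 0, 0, -1.6, 1.2, 0, 0, 0, 0, 0, -1.9, 1.5, 0, 0, 0, 0, 0, -2.1, 1.8, 0, 0, 0, 0, 0, -2.4, 2.1, 0, 0, 0, 0, 0, -2.5, 2.2, 0, 0, 0, 0, 0, -2.5, 2.2, 0, 0, 0, 0],
)

```text
clock: 12.6
eef_pos: [0.4997, -0.1389, 0.0455]
orientation: [[-0.006, -0.143, 0.99], [0.003, 0.99, 0.143], [-1.0, 0.004, -0.006]]
force: [-7.7, 7.1, 7.7]
opening: 0.001
```

```bash
python3 look.py n scene;  python3 - <<'E'
from sweep import *
for a in np.arange(.9,1.15,.05): print(round(a,2),pt(a,72,(6,-60)).round(0),tool(*pt(a,72,(6,-60)),.046,pose)[0])
E
```

```text
12.6 board [[ -50.  -112.2   45.5]] F [-7.7  7.1  7.7]
0.9 [ -57. -106.] [-0.04  0.64 -0.68]
0.95 [ -54. -108.] [-0.04  0.39 -0.42]
1.0 [ -51. -111.] [-0.04  0.15 -0.15]
1.05 [ -49. -113.] [-0.05 -0.07  0.14]
1.1 [ -46. -115.] [-0.05 -0.29  0.43]
```

View pics/scene_n.png

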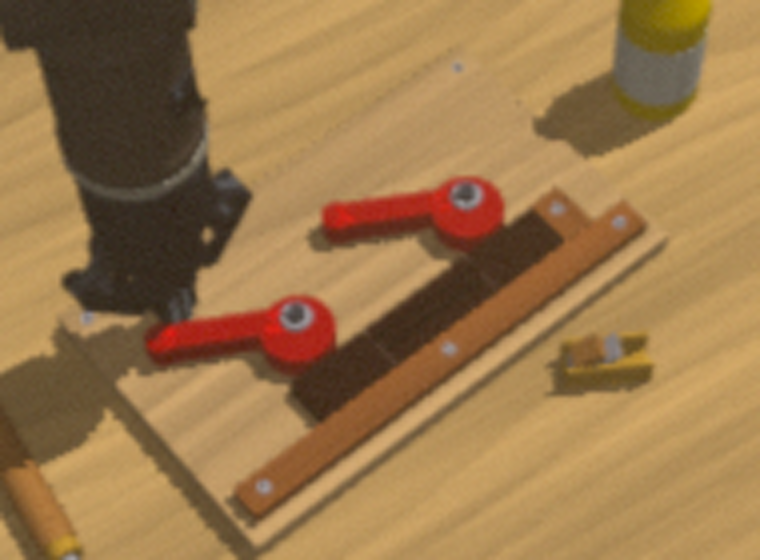

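Emit:
jog_arm(
  plan=[0, -0.1, 0.1, 0, 0, 0, 0, 0, -0.15, 0.15, 0, 0, 0, 0, 0, -0.15, 0.15, 0, 0, 0, 0],
)

```text
clock: 12.95
eef_pos: [0.5011, -0.1398, 0.0455]
orientation: [[-0.007, -0.143, 0.99], [0.003, 0.99, 0.143], [-1.0, 0.004, -0.006]]
force: [-9.5, 7.3, 7.2]
opening: -0.0
```

```bash
python3 look.py o;  python3 - <<'E'
from sweep import *
print(tool(-75,-80,.046,pose),tool(-75,-80,.15,pose),tool(-20,0,.27,pose))
E
```

```text
12.95 board [[ -48.8 -113.3   45.5]] F [-9.5  7.3  7.2]
(array([-0.02,  3.34, -2.61]), array([ 0.17, -0.37, -0.24])) (array([-10.42,   3.38,  -2.68]), array([ 0.17, -0.37, -0.24])) (array([-22.43,  11.41,   2.77]), array([ 0.17, -0.37, -0.24]))
```

Emit:
jog_arm(
  plan=[0, 1.2, -1.6, 0, 0, 0, 0, 0, 2.4, -2.9, 0, 0, 0, 0, -4, 2.6, -2.9, 0, 0, 0, 0, -9, 3, -2.9, 0, 0, 0, 0, -13, 5, -1, 0, 0, 0, 0, -17, 8, 0, 0, 0, 0, 0, -21, 11.4, 2.8, 0, 0, 0, 0, -22.4, 11.4, 2.8, 0, 0, 0, 0],
)

```text
clock: 13.75
eef_pos: [0.5183, -0.0212, 0.2732]
orientation: [[0.005, -0.147, 0.989], [0.001, 0.989, 0.147], [-1.0, 0.0, 0.005]]
force: [0.4, 1.0, 0.1]
opening: 0.001
```

```bash
python3 - <<'E'
from h import *
import cv2,pickle
optics.read_camera("top")
s=manip.read_state();print(s["eef_pos"],s["clock"],s["force"])
c=optics.calibration("wrist"); pickle.dump(c,open("w2.pkl","wb"))
a=cv2.cvtColor(optics.read_camera("wrist"),cv2.COLOR_RGB2BGR)
a=cv2.resize(a,None,fx=1.25,fy=1.25,interpolation=cv2.INTER_CUBIC)
cv2.imwrite("pics/w2.png",a)
cv2.imwrite("pics/w2c.png",cv2.resize(a[220:335,205:405],None,fx=4,fy=4,interpolation=cv2.INTER_CUBIC))
cv2.imwrite("pics/w2d.png",cv2.resize(a[220:335,395:595],None,fx=4,fy=4,interpolation=cv2.INTER_CUBIC))
E
```

```text
[ 0.51934584 -0.0218392   0.27553246] 13.8 [ 1.68634286 -0.14478857  3.047433  ]
```

View pics/w2.png

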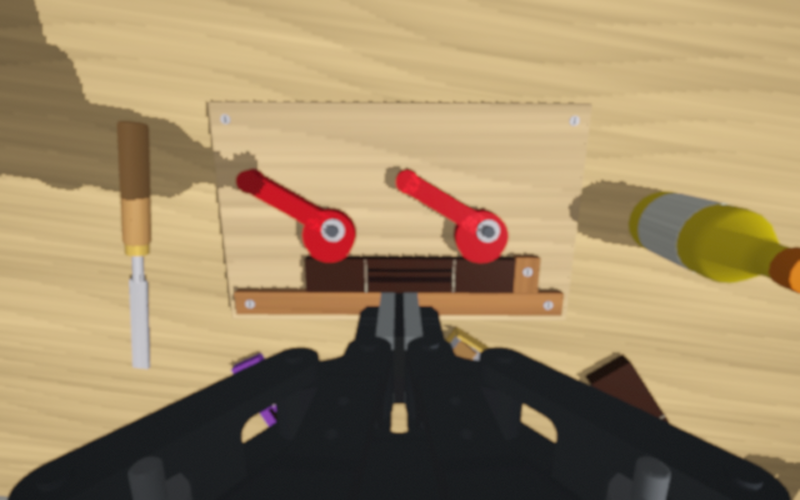

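View pics/w2c.png

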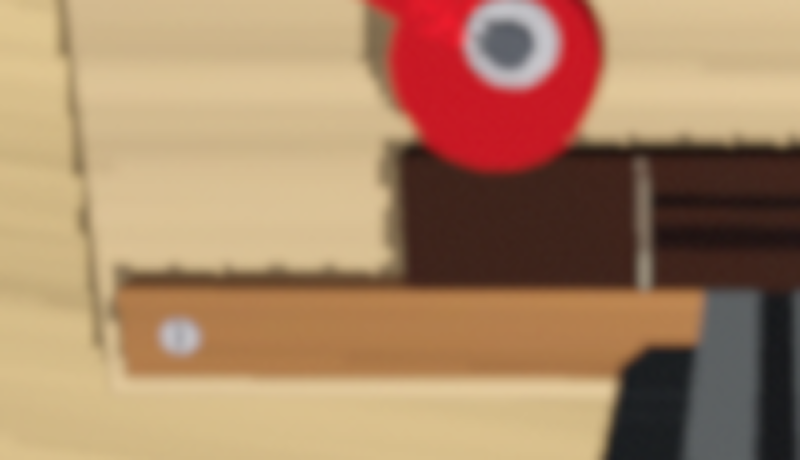

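View pics/w2d.png

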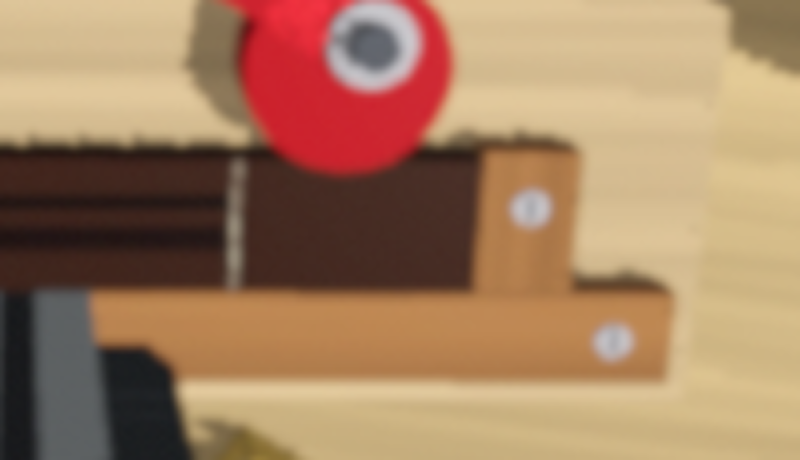

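```bash
python3 - <<'E'
from h import *
import pickle
c=pickle.load(open("w2.pkl","rb"));pose=np.load("p.npy")
g=lambda uv,z:w2b(ray("w",np.array(uv)/1.25-.3,z,c),pose)[0]
for n,p,e in [("near",(488,231),(406,180)),("far",(332,231),(249,180))]:
    P=g(p,.045);E=g(e,.038);d=P-E;print(n,P.round(1),E.round(1),np.hypot(*d[:2]).round(1),np.arctan2(d[1],d[0]).round(3))
E
python3 look.py p
```

```text
near [ 4.4 80.  45. ] [-39.5   6.9  38. ] 85.2 1.03
far [  5.  -58.5  45. ] [ -38.9 -130.5   38. ] 84.3 1.023
13.85 board [[-15.5  -0.7 273.3]] F [ 0.1 -0.2 -0.8]
```

```bash
python3 -c "
from cell import ticket; print(ticket.sign_off())"
```

```text
the job is handed in; nothing more can be done
None
```

The blank is butted against the end stop and both cams are clamped tight. I handed the job in at about 14 s, and no verdict was reported.

- **Blank:** I pushed it endwise with the shut fingers until it stalled against the stop at about 6 N. The last wrist picture shows no visible gap at the stop, and its back lies flush along the fence.
- **Near cam lever:** I swung it until it was tight, with about 10.6 N sideways push at the finger. It measures about 1.03 rad in the last picture.
- **Far cam lever:** I swung it the same way, to about 12 N sideways. It measures about 1.02 rad.
- **Other items:** the glue bottle, chisel and plane look unmoved by eye; I did not measure them. The arm was clear, with the tool tip about 0.27 m above the bench.

**Not measured:** I did not read the cams' force on the blank directly. I inferred that it is above 5 N from the lever angles and push forces.

**Disagreements:** the three camera fits of the board differed by about 2–4 mm and 0.6°. The wrist camera's scale was about 1% off.

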